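Take the lock off a bench isolator and switch it on

TASK

The isolator box on the worktop is locked off. Turn the blue clamp knob a quarter turn counter-clockwise until it stops to free the steel lock bar, slide the bar by its black tab fully back, away from the red handle, and then turn the red handle a quarter turn clockwise so that it clicks into its ON detent at the green dot. Leave everything released, the bar still back, and do not disturb the radio, carton, stapler and vial that stand around.

Things in the scene. Friction and masses are not known exactly. Their poses are not given: they have to be found in the camera images.
- isolator: grey wedge-shaped isolator box, fixed to the worktop, 163 mm deep (x) by 340 mm wide (y) by 116 mm high. Origin at the centre of its underside on the worktop, z up; -x is its low front (35 mm high). Its white panel slopes at 30 degrees to the horizontal and faces up and to -x.
- panel (a point): centre of the sloping white panel (160 by 332 mm), on its surface. Axes: x up the slope, y along the box to the left (seen from the front), z = outward normal, 30 degrees from vertical. Handle axis at x, y = -20, -95 mm; clamp knob axis at 35, 95 mm; lock bar along y at x = 0. Clockwise is as seen looking at the panel from outside.
- handle (a joint): angle (rad) of the red handle about the panel normal, clockwise positive: 0 = OFF (bar along panel y, white stripe at the black dot), 1.571 = ON (bar along panel x, white stripe up the slope at the green dot). A spring detent pulls it to the nearer of the two, resisting with about 0.3 N m. End stops -0.08 and 1.65. Blocked after about 0.1 while the lock bar is forward.
- lock_bar (a joint): position (m) of the lock bar along panel +y: 0 = forward, its nose in the way of the handle; 0.045 = fully back against its stop. Friction about 1.2 N. It cannot move back while the clamp knob is clamped.
- clamp_knob (a joint): angle (rad) of the blue clamp knob about the panel normal, counter-clockwise positive: 0 = clamped (wing along panel x), 1.571 = free, at its stop (wing along panel y, parallel to the bar). The steel cam under the knob clears the bar's lug only from about 1.35 on.
- handle_grip (a point): on the handle's axis, 36 mm out from the panel, the height to grip. The red bar is 100 mm long, 16 mm wide, from 15 to 48 mm out from the panel; grip across the 16 mm. Axes turn with the handle: y along the bar towards the white stripe, z = panel normal outward.
- tab_grip (a point): centre of the black tab of the lock bar, 36 mm out from the panel; the tab is 18 mm (panel x) by 20 mm (panel y), its top 48 mm out. Axes = panel axes. At joint 0 it lies at panel y = -10 mm.
- knob_grip (a point): on the clamp knob's axis, 36 mm out from the panel. The blue wing is 50 mm long, 14 mm wide, from 20 to 50 mm out; grip across the 14 mm. Axes turn with the knob: x along the wing, z = panel normal outward.
- radio: black two-way radio lying flat, loose, 151x58x31 mm, origin at the centre of its underside, x along its length; to be left alone
- carton: small light-blue carton standing upright, loose, 50x34x80 mm, origin at the centre of its underside; to be left alone
- stapler: black desk stapler, loose, 150x34x48 mm, origin at the centre of its underside, x along its length; to be left alone
- vial: small white vial with a blue cap, loose, upright, diameter 31 mm, 67 mm high, origin at the centre of its underside; to be left alone

How it is judged:
On the way, in this order (a step that is already met when the one before it is completed fails the run):
1. the clamp knob is turned free (value of joint clamp_knob above 1.35 rad), for 0.1 s.
2. the lock bar is slid back (value of joint lock_bar above 0.038 m), for 0.1 s.
3. the handle is in its ON detent (value of joint handle above 1.45 rad), for 0.1 s.
At the end, for the whole second after the job is handed in: The handle rests in its ON detent (joint above 1.45 rad), the lock bar is back (more than 38 mm of 45 mm) and the clamp knob is still in its free position (above 1.35 rad), all released and still (value of joint handle above 1.45 rad and value of joint lock_bar above 0.038 m and value of joint clamp_knob above 1.35 rad and velocity of joint handle between -0.05 and 0.05 rad/s); the robot touches nothing.
It fails at once if radio, carton, stapler or vial moved by more than 20 mm (distance of any of radio, carton, stapler, vial from where it was at the start of the episode above 0.02 m).
It also fails if it takes over 61 s, if anything falls off the work surface, if the arm or the gripper's body presses on something with over 40 N, if the wrist force passes 120 N, or if a joint passes its speed limit or range.

ROBOT

A 6-joint arm with a two-finger parallel gripper is mounted at the origin on a cart in front of the work surface, level with it; the furniture and walls round the work are solid. World frame = base frame: x ahead of the robot, y to its left, z up, the work surface at z = 0. Lengths are in m, angles in rad, forces in N, time in s.
With the tool pointing down it reaches from about 0.35 to 0.775 m from the base axis. Payload 5.5 kg.
Tool frame: the origin (TCP) lies between the finger pads; the fingertips stand 8 mm ahead of it and the grasp point (between the pads) lies 11 mm behind it; z points along the fingers, y is the line along which they close (so a half turn about z gives the same grasp; the last joint's range is limited). The gripper opens to 85 mm and grips with 20 to 120 N. Pads are 22 mm wide; open, the fingers measure 114 mm over their backs; the gripper's body (76 mm by 85 mm) begins 54 mm behind the grasp point. The pads swing forward as they close: fully open they stand 13 mm farther back than shut.
Start: joints at [1.085, 0.313, 0.046, 1.304, 0, 1.431], TCP at [0.195, 0.541, 0.239] pointing down, gripper open.
Joint ranges: [-2.76, 2.76], [-0.86, 1.69], [-1.03, 1.26], [-2.2, 2.34], [-1.47, 1.5], [-3.14, 3.14]. Speed limits (rad/s): [2.57, 2.57, 3.14, 3.14, 3.14, 3.14].

INTERFACE

Orientations are given as a unit quaternion [w, x, y, z].
In Python, from workcell import env gives the robot as it stands.
- The arm moves only by the tool move_arm, never from a script. Its argument "moves" is one flat list of numbers, 5 for each row, row after row: the shift along the world's x, y, z in m, then the turn about the world's z in rad, then the finger opening in m, from 0 to 0.0854. A call has 1 to 12 rows; each row is the pose to reach, as a shift and turn from the pose commanded when the call began; what a row does not reach only later rows make up. A row lasts 1/12 s, in which the tool goes at most 41.7 mm and 7.16 degrees, less where a joint would pass 70% of its speed; a pose out of reach is approached as far as the arm can. A call with a gripper value outside its range is refused whole. The fingers move at their own pace and stop on an object; "newtons" is the grip in N (left out, the last holds). Time passes only in rows, so rows that repeat a pose let the fingers close. It gives the time, the measured TCP pose, the force, the opening and the grip force at its end, in the units of the state.
- env.get_state(): the state, without advancing time (a new reading comes with each control period).
- env.read_camera(name): name is "scene" or "side" or "wrist"; returns a dict with "pixels" (384x512x3 uint8, red, green, blue), "camera_matrix" (3x3 intrinsics, pixels), "rvec" (rotation vector, rad) and "tvec" (3), from world to camera coordinates, as OpenCV has them. Camera axes: x right, y down, z forward; pixel columns grow to the right and rows downward; lengths in m; the calibration is good to about 2 mm. The wrist camera is an equidistant fisheye: a pixel r from the principal point sees the ray r / f radians off the axis. A picture is of the moment at which its call begins. There is no depth.
- env.hand_in(): hands the job in; it is judged then, once.
The state is a dict: "clock": time; "joint_pos": joint angles; "qvel": joint speeds; "tau": joint torques, N m; "tcp_pos": TCP position; "orientation": TCP orientation; "wrist_force": force on the tool from outside, world axes, zero at the start; "ft_torque": the same for the moment, N m; "finger_gap": finger opening in m; "grip_force": force on a finger pad.
Only numpy, scipy, OpenCV 4.12 (cv2) and the standard library are available. Lean on these libraries where they do the work, as an engineer would, in place of code of your own. Each camera call takes 0.05 s, during which the arm holds its last target. There are 200 camera calls.

## Working session

There is one attempt and no reset: what is moved stays moved. The work goes in short steps, Python scripts to look and compute and a tool call to move; the robot and the scene stay as the last step left them, time stands still between calls to the robot, and variables do not carry over. Pictures are saved under pics/ and viewed, at most 10 in all, crops included, and the job is handed in when it is done.

Besides the shell and the picture viewer there is one more tool, called after ">>>" as name(argument=value, ...) on one line, values as JSON. move_arm: Moves the arm, as the interface text tells. Its arguments: {"type":"object","properties":{"moves":{"type":"array"},"newtons":{"type":"number"}},"required":["moves"]}

```bash
ls; mkdir -p pics; python3 - <<'E'
from workcell import env
import cv2,pickle
d={}
for n in("scene","side","wrist"):
    c=env.read_camera(n); d[n]=c
    cv2.imwrite(f"pics/{n}0.png",c["pixels"][:,:,::-1]); print(n,c["camera_matrix"].round(1).tolist(),c["rvec"].round(3),c["tvec"].round(3))
pickle.dump(d,open("c0.pkl","wb"))
s=env.get_state();print(s)
E
```

```text
pics
scene [[450.2, 0.0, 256.6], [0.0, 450.2, 192.7], [0.0, 0.0, 1.0]] [ 2.173 -0.49   0.251] [-0.498  0.197  1.483]
side [[476.8, 0.0, 253.7], [0.0, 476.8, 192.2], [0.0, 0.0, 1.0]] [ 0.079 -2.557  1.765] [0.511 0.109 1.475]
wrist [[297.3, 0.0, 254.2], [0.0, 297.3, 192.8], [0.0, 0.0, 1.0]] [-2.348 -1.649 -0.262] [-0.574 -0.039  0.379]
{'clock': 0.15, 'joint_pos': array([ 1.08535745e+00,  3.13866987e-01,  4.51945435e-02,  1.30361878e+00,
       -2.30438560e-05,  1.43117193e+00]), 'qvel': array([-0.00095599, -0.00226209,  0.00356791,  0.00241861,  0.00083563,
       -0.0004838 ]), 'tau': array([ 1.66678008e-03, -4.81063914e+01,  2.98815286e+01,  1.39724990e-02,
       -1.49002994e-04,  1.32949225e-05]), 'tcp_pos': array([0.19474293, 0.54059032, 0.23857291]), 'orientation': array([-2.18852854e-04,  1.72046905e-01,  9.85088475e-01, -7.14782399e-04]), 'wrist_force': array([-0.16068651,  0.17765114, -0.59284889]), 'ft_torque': array([-0.02296302,  0.03827372, -0.03022999]), 'grip_force': 0.0, 'finger_gap': 0.08557404084359757}
```

View pics/scene0.png

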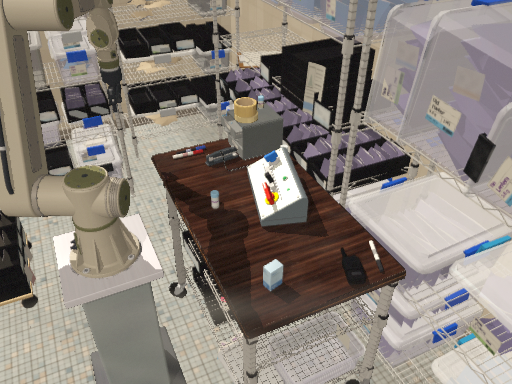

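View pics/side0.png

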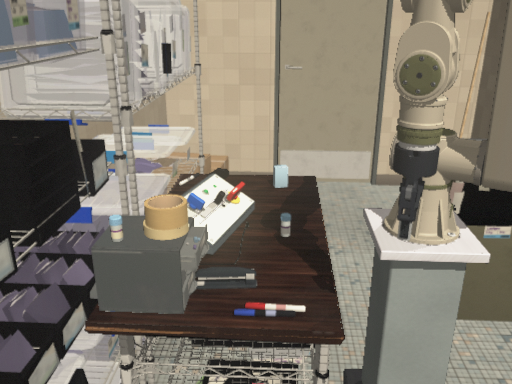

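The scene view shows the box at about (278,185) with the red handle at (270,193) and the blue knob at (270,157). In the side view the box is at about (215,210), with the knob at (196,201), the tab at (217,197) and the handle at (236,190). The vial, carton, radio and stapler are clear of the box. I'll enlarge both crops.

```bash
python3 - <<'E'
import cv2,numpy as np
a=cv2.imread("pics/scene0.png")[138:228,243:313];b=cv2.imread("pics/side0.png")[163:253,174:258]
f=lambda i,k:cv2.resize(i,None,fx=k,fy=k,interpolation=cv2.INTER_CUBIC)
cv2.imwrite("pics/crop.png",np.hstack([f(a,5),f(b,5)]))
E
```

```text
(no output)
```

View pics/crop.png

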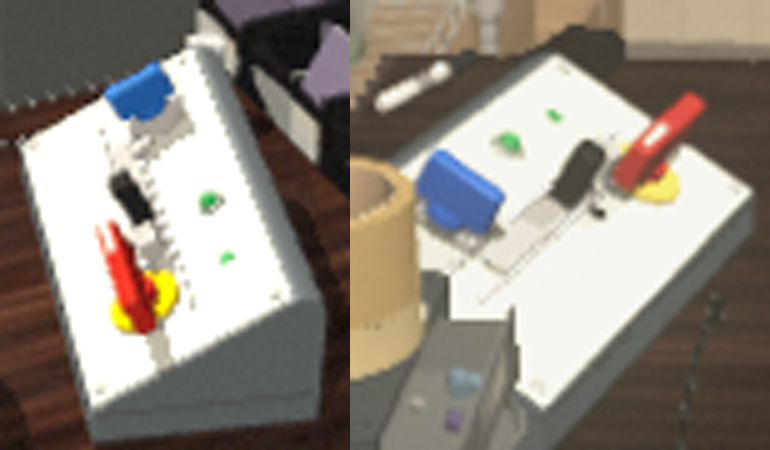

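The crops show all the needed features: panel corners, blue wing, black tab and red handle. Crop scale is 5x, with origin (243,138) in the scene image and (174,163) in the side image. I'll fit the box pose to both views, and triangulate the grip points separately as a height check.

```bash
cat > h.py <<'E'
import numpy as np,cv2,pickle
from scipy.optimize import least_squares
from scipy.spatial.transform import Rotation as R
D=pickle.load(open("c0.pkl","rb"))
def pr(n,X):
    c=D[n]; return cv2.projectPoints(np.array(X,float).reshape(-1,1,3),c["rvec"],c["tvec"],c["camera_matrix"],None)[0].reshape(-1,2)
def T(p,P): # p=x,y,yaw,z of panel centre ; panel pts -> world
    return (R.from_euler("z",p[2])*R.from_euler("y",-np.pi/6)).apply(P)+[p[0],p[1],p[3]]
E
cat > fit.py <<'E'
from h import *
o={"scene":(243,138,0),"side":(174,163,350)}
F={"fr":((-80,-166,0),(92,410),(752,190)),"fl":((-80,166,0),(22,145),None),"br":((80,-166,0),(315,298),(557,53)),
"bl":((80,166,0),(190,50),None),"fl2":((-80,166,0),None,(545,408)),
"tab":((0,-10,48),(122,180),(592,143)),"knob":((35,95,50),(138,78),(468,178)),"hand":((-20,-95,48),(125,272),(660,138)),
"hs":((-20,-45,48),(108,226),(625,185)),"he":((-20,-145,48),(145,328),(695,97))}
A={n:[] for n in o}
for k,(P,a,b) in F.items():
    for n,q in(("scene",a),("side",b)):
        if q is not None:
            x0,y0,s=o[n]; A[n].append((k,P,((q[0]-s+.5)/5-.5+x0,(q[1]+.5)/5-.5+y0)))
def f(p): return np.concatenate([(pr(n,T(p,np.array([a[1] for a in A[n]])/1e3))-[a[2] for a in A[n]]).ravel() for n in A])
p=least_squares(f,[.6,0,0,.075],loss="soft_l1").x; print("fit",p.round(4)); r=f(p).reshape(-1,2)
for (k,P,_),e in zip(A["scene"]+A["side"],r): print(k,e.round(1),end=" ")
print()
S={a[0]:a[2] for a in A["scene"]};Q={a[0]:a[2] for a in A["side"]}
for k in("fr","br","tab","knob","hand"):
    g=least_squares(lambda X:np.r_[pr("scene",X)[0]-S[k],pr("side",X)[0]-Q[k]],[.6,0,.1])
    print(k,"tri",g.x.round(3),"fit",T(p,np.array([F[k][0]])/1e3)[0].round(3))
np.save("p.npy",p)
E
python3 fit.py
```

```text
fit [ 0.6345  0.0353 -0.2674  0.072 ]
fr [1.5 0.5] fl [0.1 1.3] br [-3.1  0.6] bl [0.5 0.4] tab [-0.1  0.9] knob [-1.1  1.1] hand [-0.9 -1.1] hs [-0.2 -0.1] he [-2.  -3.8] fr [-2.   0.4] br [-1.9  0.8] fl2 [-0.3 -0.2] tab [-1.   1.1] knob [-0.2 -0.9] hand [ 0.8 -3.3] hs [ 2.  -7.4] he [-0.8 -0.1] 
fr tri [ 0.518 -0.105  0.035] fit [ 0.524 -0.106  0.032]
br tri [ 0.658 -0.152  0.116] fit [ 0.657 -0.143  0.112]
tab tri [0.607 0.031 0.118] fit [0.609 0.032 0.114]
knob tri [0.666 0.128 0.132] fit [0.665 0.126 0.133]
hand tri [ 0.573 -0.042  0.094] fit [ 0.57  -0.045  0.104]
```

The panel height fits (0.072 against the expected ~0.075). The handle points don't agree well, so I'll go over the box with the wrist camera for a sharper measurement.

>>> move_arm(moves=[0.028,-0.03,0.004,0,0.0854,0.056,-0.06,0.008,0,0.0854,0.084,-0.09,0.012,0,0.0854,0.112,-0.12,0.016,0,0.0854,0.14,-0.15,0.02,0,0.0854,0.168,-0.18,0.024,0,0.0854,0.196,-0.21,0.028,0,0.0854,0.224,-0.24,0.032,0,0.0854,0.252,-0.27,0.036,0,0.0854,0.28,-0.3,0.04,0,0.0854,0.308,-0.33,0.044,0.04,0.0854,0.336,-0.36,0.048,0.08,0.0854])

```text
clock: 1.15
tcp_pos: [0.5318, 0.1792, 0.2874]
orientation: [-0.0, 0.132, 0.991, 0.0]
wrist_force: [0.6, 1.1, 0.3]
finger_gap: 0.0855
grip_force: 0.0
```

>>> move_arm(moves=[0,-0.03,0.004,0,0.0854,0,-0.06,0.008,0,0.0854,0,-0.09,0.01,0,0.0854,0,-0.12,0.01,0,0.0854,0,-0.14,0.01,0,0.0854,0,-0.14,0.01,0,0.0854,0,-0.14,0.01,0,0.0854])

```text
clock: 1.73
tcp_pos: [0.5308, 0.0401, 0.2971]
orientation: [-0.0, 0.134, 0.991, 0.0]
wrist_force: [-0.3, 0.3, -0.2]
finger_gap: 0.0859
grip_force: 0.0
```

```bash
python3 - <<'E'
from workcell import env
import cv2,pickle
D=pickle.load(open("c0.pkl","rb"))
c=env.read_camera("wrist"); D["w1"]=c; pickle.dump(D,open("c0.pkl","wb"))
s=env.get_state();print(s["tcp_pos"],s["joint_pos"],s["clock"]); print(c["rvec"],c["tvec"])
cv2.imwrite("pics/w1.png",cv2.resize(c["pixels"][:,:,::-1],None,fx=1.5,fy=1.5,interpolation=cv2.INTER_CUBIC))
E
```

```text
[0.53078172 0.0409138  0.29711839] [-7.42074135e-02  2.20404093e-01  6.28541008e-02  1.41375644e+00
  5.23599971e-04  1.92608195e-01] 1.7833
[-2.28795063 -1.74280366 -0.27899673] [-0.17992845 -0.53324074  0.27745713]
```

View pics/w1.png

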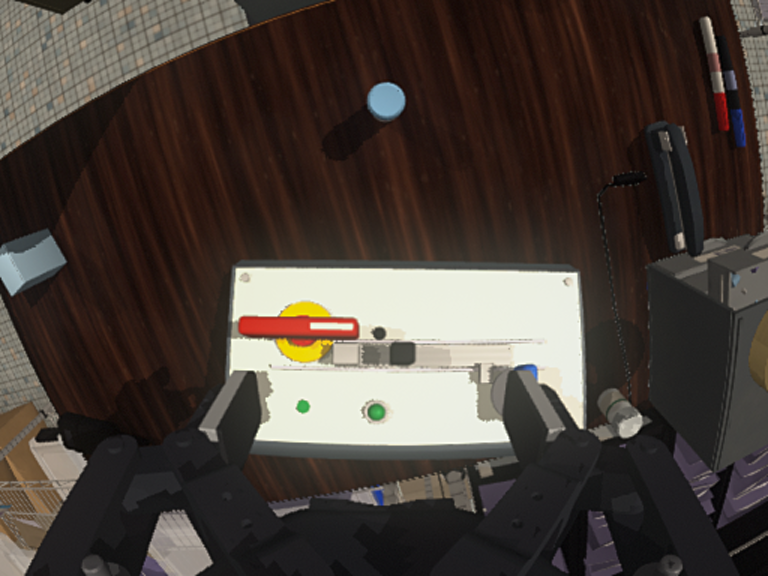

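The wrist picture (1.5x scale) shows the panel corners at about (233,266), (580,270) and (585,442). The red bar's ends are at (239,327) and (358,327), the tab at (402,353), and the knob is hidden behind the right finger at about (525,372). I'll refit using these points.

```bash
cat > fit2.py <<'E'
from h import *
def pw(X,n="w1"):
    c=D[n]; return cv2.fisheye.projectPoints(np.array(X,float).reshape(-1,1,3),c["rvec"],c["tvec"],c["camera_matrix"],np.zeros(4))[0].reshape(-1,2)
W={"fr":((-80,-166,0),(233,266)),"fl":((-80,166,0),(580,271)),"bl":((80,166,0),(585,442)),
"tab":((0,-10,48),(402,350)),"he":((-20,-145,48),(239,325)),"hs":((-20,-45,48),(358,326))}
q=lambda a:(np.array(a)+.5)/1.5-.5
S={"fr":((-80,-166,0),(92,410)),"fl":((-80,166,0),(22,145)),"bl":((80,166,0),(190,50)),"tab":((0,-10,48),(122,180)),"knob":((35,95,50),(138,80))}
Sd={"fr":((-80,-166,0),(752-350,190)),"fl":((-80,166,0),(195,408)),"tab":((0,-10,48),(242,143)),"knob":((35,95,50),(118,178))}
s=lambda a,o:(np.array(a)+.5)/5-.5+o
def f(p,full=False):
    r=[pw(T(p,np.array([v[0] for v in W.values()])/1e3))-q([v[1] for v in W.values()])]
    for n,d,o in(("scene",S,(243,138)),("side",Sd,(174,163))):
        r.append(pr(n,T(p,np.array([v[0] for v in d.values()])/1e3))-s([v[1] for v in d.values()],o))
    return r if full else np.concatenate(r).ravel()
p=least_squares(f,np.load("p.npy"),loss="soft_l1").x;print(p.round(4))
for d,e in zip((W,S,Sd),f(p,True)): print(dict(zip(d,e.round(1).tolist())))
np.save("p.npy",p)
for n,P in(("knob38",(35,95,38)),("tab38",(0,-10,38)),("hand36",(-20,-95,36))): print(n,T(p,np.array([P])/1e3)[0].round(4))
E
python3 fit2.py
```

```text
[ 0.6317  0.0398 -0.2807  0.0751]
{'fr': [1.7, 0.6], 'fl': [-1.5, 0.3], 'bl': [-0.9, -3.9], 'tab': [0.4, 1.3], 'he': [-1.8, -1.0], 'hs': [0.2, 0.1]}
{'fr': [-0.5, -0.8], 'fl': [-0.5, 0.1], 'bl': [0.0, -0.6], 'tab': [-1.4, -0.2], 'knob': [-1.9, -0.4]}
{'fr': [-0.7, 0.3], 'fl': [-0.4, -0.4], 'tab': [-0.3, 0.8], 'knob': [0.1, -1.4]}
knob38 [0.6689 0.1279 0.1255]
tab38 [0.6107 0.0354 0.108 ]
hand36 [ 0.5715 -0.0417  0.0963]
```

Panel centre z is 0.0751 against the expected 0.0755, so the fit holds to within about 2 mm. Next I'll straddle the knob wing.

>>> move_arm(moves=[0.028,0.018,-0.018,0,0.05,0.056,0.036,-0.036,0,0.05,0.084,0.054,-0.054,0,0.05,0.112,0.072,-0.072,-0.006,0.05,0.138,0.087,-0.09,-0.012,0.05,0.138,0.087,-0.12,-0.012,0.05,0.138,0.087,-0.15,-0.012,0.05,0.138,0.087,-0.176,-0.012,0.05,0.138,0.087,-0.176,-0.012,0.05], newtons=20)

```text
clock: 2.53
tcp_pos: [0.6646, 0.1297, 0.1141]
orientation: [-0.006, 0.137, 0.991, -0.001]
wrist_force: [-1.5, -0.3, -1.9]
finger_gap: 0.05
grip_force: 0.0
```

>>> move_arm(moves=[0,0,0,0,0.03,0,0,0,0,0.01,0,0,0,0,0.005,0,0,0,0,0.005,0,0,0,0,0.005,0,0,0,0,0.005], newtons=20)

```text
clock: 3.03
tcp_pos: [0.6697, 0.1271, 0.1241]
orientation: [0.002, 0.139, 0.99, -0.0]
wrist_force: [-4.2, -4.4, 6.1]
finger_gap: 0.0137
grip_force: 25.5
```

>>> move_arm(moves=[0,0,0,0,0.017,0,0,0,0.11,0.017,0,0,0,0.22,0.018,0,0,0,0.33,0.019,0,0,0,0.44,0.02,0,0,0,0.55,0.021,0,0,0,0.66,0.021,0,0,0,0.77,0.022,0,0,0,0.88,0.022,0,0,0,0.99,0.022,0,0,0,1.1,0.023,0,0,0,1.21,0.023], newtons=20)

```text
clock: 4.03
tcp_pos: [0.6693, 0.1251, 0.1262]
orientation: [0.001, -0.451, 0.893, -0.003]
wrist_force: [-9.2, -11.3, 18.8]
finger_gap: 0.0231
grip_force: 15.4
```

>>> move_arm(moves=[0,0,0,0.11,0.023,0,0,0,0.22,0.023,0,0,0,0.33,0.023,0,0,0,0.38,0.022,0,0,0,0.38,0.015,0,0,0,0.38,0.005,0,0,0,0.38,0.005,0,0,0,0.38,0.005], newtons=20)

```text
clock: 4.7
tcp_pos: [0.6703, 0.1257, 0.1268]
orientation: [0.001, -0.609, 0.793, -0.003]
wrist_force: [-7.8, -7.9, 17.7]
finger_gap: 0.0224
grip_force: 24.7
```

>>> move_arm(moves=[0,0,0,0,0.03,0,0,0.005,0,0.035,0,0,0.03,0,0.04,0,0,0.06,0,0.05,0,0,0.09,0,0.05,-0.02,-0.02,0.11,-0.11,0.05,-0.04,-0.04,0.12,-0.22,0.05,-0.06,-0.05,0.13,-0.33,0.05,-0.08,-0.06,0.14,-0.44,0.05,-0.1,-0.07,0.15,-0.55,0.05,-0.12,-0.08,0.16,-0.66,0.05,-0.14,-0.09,0.17,-0.77,0.05])

```text
clock: 5.7
tcp_pos: [0.5285, 0.038, 0.2927]
orientation: [0.001, -0.265, 0.964, 0.0]
wrist_force: [0.7, -0.0, -0.2]
finger_gap: 0.0498
grip_force: 0.0
```

>>> move_arm(moves=[0,0,0,-0.11,0.0854,0,0,0,-0.22,0.0854,0,0,0,-0.33,0.0854,0,0,0,-0.44,0.0854,0,0,0,-0.55,0.0854,0,0,0,-0.66,0.0854,0,0,0,-0.77,0.0854,0,0,0,-0.82,0.0854,0,0,0,-0.82,0.0854])

```text
clock: 6.45
tcp_pos: [0.5295, 0.0384, 0.2922]
orientation: [0.001, 0.139, 0.99, 0.001]
wrist_force: [0.7, -0.3, 0.9]
finger_gap: 0.0851
grip_force: 0.0
```

```bash
python3 - <<'E'
from workcell import env
import cv2,numpy as np
c=env.read_camera("wrist")["pixels"];b=env.read_camera("side")["pixels"][163:253,174:258]
s=env.get_state();print(s["tcp_pos"],s["orientation"],s["clock"])
f=lambda i,k:cv2.resize(i,None,fx=k,fy=k,interpolation=cv2.INTER_CUBIC)
A=f(c[160:310,130:410],1.5);B=f(b,4.2)
H=max(A.shape[0],B.shape[0]);g=lambda i:np.pad(i,((0,H-i.shape[0]),(0,0),(0,0)))
cv2.imwrite("pics/w2.png",np.hstack([g(A),g(B)])[:,:800,::-1])
E
```

```text
[0.52933426 0.03826419 0.29195933] [8.12354054e-04 1.37511643e-01 9.90499743e-01 3.83294698e-04] 6.55
```

View pics/w2.png

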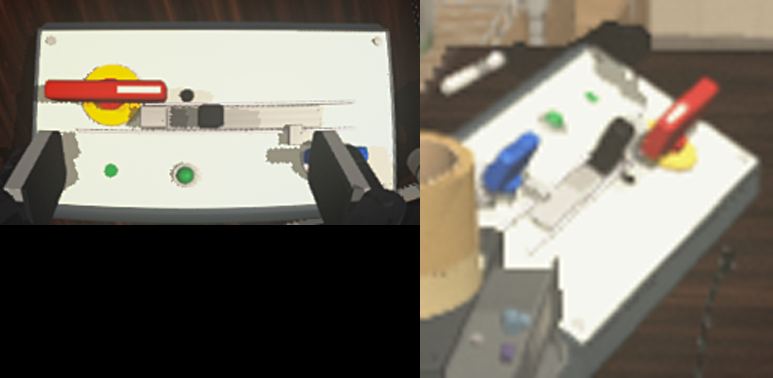

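The blue wing is now parallel to the bar (left part, about (303–367, 155)), and the side view agrees. Next is the tab.

>>> move_arm(moves=[0.028,0,-0.028,0,0.034,0.055,-0.001,-0.055,0,0.034,0.082,-0.002,-0.085,0,0.034,0.082,-0.002,-0.11,0,0.034,0.082,-0.002,-0.135,0,0.034,0.082,-0.002,-0.16,0,0.034,0.082,-0.002,-0.187,0,0.034,0.082,-0.002,-0.187,0,0.034,0.082,-0.002,-0.187,0,0.015,0.082,-0.002,-0.187,0,0.01,0.082,-0.002,-0.187,0,0.01,0.082,-0.002,-0.187,0,0.01], newtons=25)

```text
clock: 7.55
tcp_pos: [0.6104, 0.0362, 0.1044]
orientation: [-0.001, 0.138, 0.99, 0.0]
wrist_force: [-0.2, 0.2, -12.1]
finger_gap: 0.0195
grip_force: 28.9
```

Gripped 19.5 mm, which matches the 20 mm tab. Now I'll slide it back.

>>> move_arm(moves=[0.002,0.008,0,0,0.01,0.0045,0.016,0,0,0.01,0.0065,0.024,0,0,0.01,0.009,0.032,0,0,0.01,0.011,0.039,0,0,0.01,0.0125,0.044,0,0,0.01,0.013,0.046,0,0,0.01,0.013,0.046,0,0,0.01,0.013,0.046,0,0,0.01])

```text
clock: 8.3
tcp_pos: [0.6225, 0.0784, 0.1043]
orientation: [-0.001, 0.14, 0.99, -0.004]
wrist_force: [-6.2, -15.6, -6.9]
finger_gap: 0.0193
grip_force: 29.4
```

It moved 44 mm along the bar and is now pressing on the stop. I'll release, rise and turn for the handle.

>>> move_arm(moves=[0,0,0,0,0.024,0,0,0,0,0.034,0,0,0.02,0,0.034,0,0,0.05,0,0.04,0,0,0.08,0.11,0.04,-0.01,-0.02,0.1,0.22,0.04,-0.02,-0.04,0.1,0.33,0.04,-0.03,-0.06,0.1,0.44,0.04,-0.04,-0.08,0.1,0.55,0.04,-0.045,-0.1,0.1,0.66,0.04,-0.05,-0.115,0.1,0.77,0.04,-0.053,-0.124,0.1,0.88,0.04])

```text
clock: 9.3
tcp_pos: [0.5729, -0.0432, 0.2075]
orientation: [0.003, -0.299, 0.954, -0.002]
wrist_force: [-0.7, 0.5, 0.6]
finger_gap: 0.0402
grip_force: 0.0
```

>>> move_arm(moves=[0,0,0,0.11,0.04,0,0,0,0.22,0.04,0,0,0,0.33,0.04,0,0,0,0.44,0.04,0,0,0,0.55,0.04,0,0,0,0.66,0.04,0,0,0,0.69,0.04,0,0,0,0.69,0.04])

```text
clock: 9.97
tcp_pos: [0.5733, -0.0416, 0.2072]
orientation: [0.002, -0.603, 0.798, -0.002]
wrist_force: [-0.3, 0.1, 0.1]
finger_gap: 0.0402
grip_force: 0.0
```

```bash
python3 - <<'E'
from workcell import env
import cv2,numpy as np
c=env.read_camera("wrist")["pixels"];b=env.read_camera("side")["pixels"][163:253,174:258]
s=env.get_state();print(s["tcp_pos"],s["orientation"],s["clock"],s["joint_pos"].round(2))
f=lambda i,k:cv2.resize(i,None,fx=k,fy=k,interpolation=cv2.INTER_CUBIC)
A=f(c[60:,110:410],1.4);B=f(b,4.2)
H=max(A.shape[0],B.shape[0]);g=lambda i:np.pad(i,((0,H-i.shape[0]),(0,0),(0,0)))
cv2.imwrite("pics/w3.png",np.hstack([g(A),g(B)])[:,:800,::-1])
E
```

```text
[ 0.57258535 -0.04168204  0.20639532] [ 0.00174095 -0.60188765  0.79857728 -0.00160128] 10.0667 [-0.21  0.32 -0.03  1.22  0.   -1.5 ]
```

View pics/w3.png

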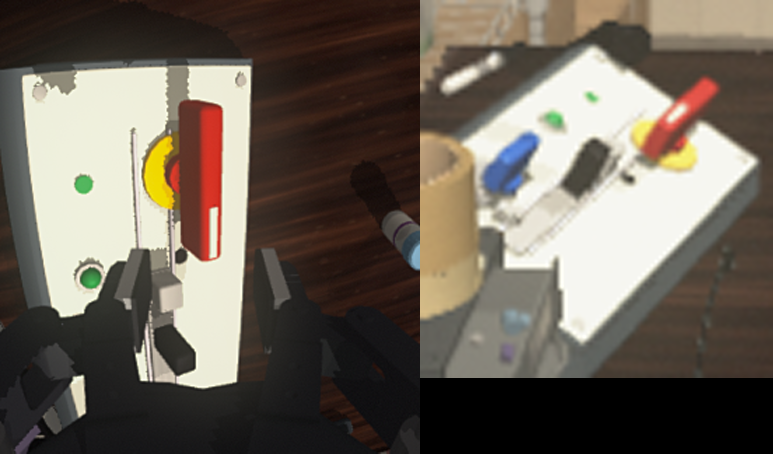

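In the wrist view the red bar lies between the pads. The lock bar is back with its nose clear of the handle, and the wing is still parallel to the bar. Descending onto the handle.

>>> move_arm(moves=[0,0,-0.03,0,0.042,0,0,-0.06,0,0.042,0,0,-0.085,0,0.042,0,0,-0.11,0,0.042,0,0,-0.11,0,0.042,0,0,-0.11,0,0.024,0,0,-0.11,0,0.015,0,0,-0.11,0,0.015,0,0,-0.11,0,0.015], newtons=20)

```text
clock: 10.82
tcp_pos: [0.5738, -0.0425, 0.0957]
orientation: [0.002, -0.602, 0.799, -0.002]
wrist_force: [5.4, -1.1, -3.9]
finger_gap: 0.0255
grip_force: 19.0
```

>>> move_arm(moves=[0,0,0,-0.11,0.025,0,0,0,-0.22,0.025,0,0,0,-0.33,0.025,0,0,0,-0.44,0.024,0,0,0,-0.55,0.024,0,0,0,-0.66,0.023,0,0,0,-0.77,0.022,0,0,0,-0.88,0.021,0,0,0,-0.99,0.02,0,0,0,-1.1,0.019,0,0,0,-1.21,0.018,0,0,0,-1.32,0.018], newtons=40)

```text
clock: 11.82
tcp_pos: [0.5719, -0.0428, 0.0968]
orientation: [0.002, 0.017, 1.0, -0.001]
wrist_force: [-0.7, -1.7, 3.8]
finger_gap: 0.0182
grip_force: 6.2
```

>>> move_arm(moves=[0,0,0,-0.11,0.018,0,0,0,-0.22,0.018,0,0,0,-0.26,0.018,0,0,0,-0.26,0.01,0,0,0,-0.26,0.01,0,0,0,-0.26,0.01,0,0,0,-0.26,0.01], newtons=30)

```text
clock: 12.4
tcp_pos: [0.5713, -0.0424, 0.0955]
orientation: [0.001, 0.143, 0.99, -0.0]
wrist_force: [-2.1, -2.3, 6.2]
finger_gap: 0.0155
grip_force: 31.9
```

Gripped 15.5 mm flush at the ON yaw. Release, rise and check.

>>> move_arm(moves=[0,0,0,0,0.03,0,0,0,0,0.04,0,0,0.02,0,0.045,0,0,0.05,0,0.05,0,0,0.08,0,0.06,0,0,0.11,0,0.07,-0.02,0.02,0.14,0,0.0854,-0.03,0.05,0.17,0,0.0854,-0.04,0.08,0.2,0,0.0854,-0.04,0.08,0.2,0,0.0854,-0.04,0.08,0.2,0,0.0854])

```text
clock: 13.32
tcp_pos: [0.5316, 0.0396, 0.2968]
orientation: [0.002, 0.142, 0.99, 0.0]
wrist_force: [-0.2, 0.3, -0.1]
finger_gap: 0.0853
grip_force: 0.0
```

```bash
python3 - <<'E'
from workcell import env
import cv2,numpy as np
c=env.read_camera("wrist")["pixels"];b=env.read_camera("side")["pixels"][163:253,174:258]
s=env.get_state();print(s["tcp_pos"],s["clock"])
f=lambda i,k:cv2.resize(i,None,fx=k,fy=k,interpolation=cv2.INTER_CUBIC)
A=f(c[50:310,120:410],1.5);B=f(b,4)
H=max(A.shape[0],B.shape[0]);g=lambda i:np.pad(i,((0,H-i.shape[0]),(0,0),(0,0)))
cv2.imwrite("pics/w4.png",np.hstack([g(A),g(B)])[:,:800,::-1])
E
```

```text
[0.53097089 0.03807159 0.29358042] 13.4167
```

View pics/w4.png

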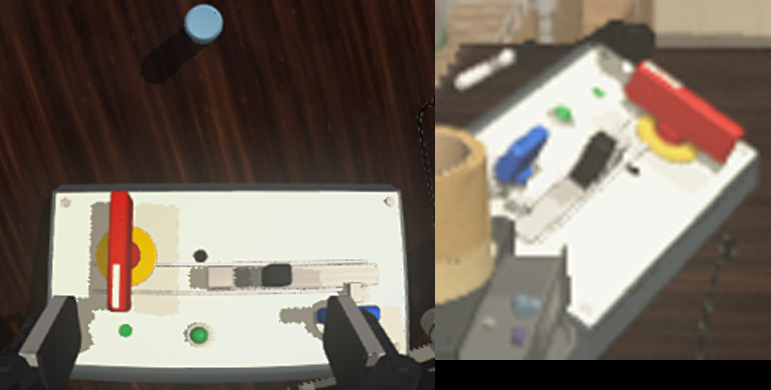

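The handle points up the slope with its stripe (118,285) towards the green dot (125,330). The bar is back with the tab at (277,274), the knob wing (350,315) is parallel to the bar, and the gripper is clear.

```bash
python3 -c "
from workcell import env
print(env.hand_in())"
```

```text
the job is handed in; nothing more can be done
None
```

The job is handed in, with no verdict returned: the last pictures show the knob free, the lock bar back (about 44 of 45 mm) and the handle ON at the green dot, all released by about 13 s, and nothing of the loose items was touched.

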